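# Screw down the battery hatch of the display light plinth

### The arm

A 6-joint arm with a two-finger parallel gripper is mounted at the origin on a cart in front of the work surface, level with it; the furniture and walls round the work are solid. World frame = base frame: x ahead of the robot, y to its left, z up, the work surface at z = 0. Lengths are in m, angles in rad, forces in N, time in s.
With the tool pointing down it reaches from about 0.35 to 0.775 m from the base axis. Payload 7.3 kg.
Tool frame: the origin (TCP) lies at the very end of the fingers, on their centre line; the grasp point (between the pads) lies 19 mm behind it; z points along the fingers, y is the direction in which the jaws open and shut (so a half turn about z gives the same grasp; the last joint's range is limited). The gripper opens to 92 mm and grips with 3 to 60 N. Pads are 19 mm wide; open, the fingers measure 130 mm over their backs; the gripper's body (75 mm by 190 mm) begins 47 mm behind the grasp point.
Start: joints at [1.134, 0.342, 1.524, -0, 1.275, -0.146], TCP at [0.151, 0.503, 0.227] pointing down, gripper open.
Joint ranges: [-2.53, 2.53], [-0.77, 2.02], [0.04, 2.7], [-1, 4.14], [0.28, 2.66], [-3.11, 3.11]. Speed limits (rad/s): [2.57, 2.57, 3.14, 3.14, 3.14, 3.14].

### API

Orientations are given as [roll, pitch, yaw] about the fixed x, y, z axes, in that order (R = Rz(yaw) Ry(pitch) Rx(roll)).
In Python, from cell import observe, read_camera, camera_info, hand_in gives the robot as it stands.
- The arm moves only by the tool jog_arm, never from a script. Its argument "rows" is one flat list of numbers, 5 for each row, row after row: the finger opening in mm, from 0 to 91.8, then the shift along the tool's x, y, z in mm, then the turn about the tool's z in degrees. In form: [gripper, tx, ty, tz, roll, gripper, tx, ty, tz, roll, ...]. A call has 1 to 20 rows; each row shifts and turns the commanded pose from where the row before left it, along the tool's axes as they then stand; what a row does not reach is not made up. A row lasts 1/10 s, in which the tool goes at most 50 mm and 8.59 degrees, less where a joint would pass 70% of its speed; a pose out of reach is approached as far as the arm can. A call with a gripper value outside its range is refused whole. The fingers move at their own pace and stop on an object; "grip_force" is the grip in N (left out, the last holds). Time passes only in rows, so rows that do not move let the fingers close. It gives the time, the measured TCP pose, the force and the opening at its end, in the units of the state.
- observe(): the state, without advancing time (a new reading comes with each control period).
- read_camera(name): name is "scene" or "top" or "wrist"; returns (picture, depth): 384x512x3 uint8, red, green, blue; 384x512 float32, m along the optical axis (not along the pixel's ray), 0 where there is no reading.
- camera_info(name): a dict with "fx", "fy", "cx", "cy" (pixels), "extrinsics" (4x4, takes a point from camera to world coordinates); the wrist camera has in their place "tool_from_camera" (4x4, takes a point from camera to tool coordinates, whose origin is the TCP and whose axes are the flange's). Camera axes: x right, y up, looking along -z (the intrinsics and any distortion apply to the point x, -y, -z); pixel columns grow to the right and rows downward; lengths in m; the calibration is good to about 2 mm. A picture is of the moment at which its call begins: read the wrist's pose just before it. camera_info takes no time and is no camera call.
- hand_in(): hands the job in, once; it reports no verdict.
The state is a dict: "time": time; "qpos": joint angles; "qvel": joint speeds; "joint_efforts": joint torques, N m; "tool_pos": TCP position; "tool_rot": TCP orientation; "contact_force": force on the tool from outside, world axes, zero at the start; "torque": the same for the moment, N m; "opening": finger opening in m.
Only numpy, scipy, OpenCV 4.12 (cv2) and the standard library are available. Lean on these libraries where they do the work, as an engineer would, in place of code of your own. Each camera call takes 0.05 s, during which the arm holds its last target. There are 200 camera calls.

### The job

The slotted push-and-turn screw on the light plinth's battery hatch is loose. Take the stubby screwdriver from its stand, seat the blade in the slot and, pushing down just firmly enough, turn the screw clockwise until it is fully home, its slot in line with the two raised ridges, without forcing it. Then put the screwdriver back upright in its stand, and leave the goods around where they are.

Things in the scene. Friction and masses are not known exactly. Their poses are not given: they have to be found in the camera images.
- plinth: Low grey display light, 150 x 120 mm, hatch top 42 mm above the table, does not move. Origin on the table under the screw's axis, x towards the white light panel (case spans x -45..105, y -60..60 mm). Round the screw a collar, 42 mm across, 32 mm inside, top at 54 mm. Two raised ridges (10 x 2.5 x 2 mm) lie on the x axis, one each side of the collar.
- hatch_collar (a point): Centre of the top of the fixed collar round the screw, on the screw's axis, 54 mm above the table. The steel head in it, 27.6 mm across, has its top 1 mm below to 7 mm above it, differently each time: feel for it. Slot 20 mm long, 4.8 mm wide, 4.5 mm deep, closed ends. Do not force it: the blade's contact forces, push and twist summed (30 to 45 N in a good turn), must stay under 55 N.
- home_ridge (a point): Top of the raised ridge on the -x side of the collar. Slot direction, counter-clockwise in the plinth's frame, is 1.5 minus the joint value: at home the slot lies along plinth x, in line with both ridges. Beyond 1.4 rad the last tooth holds the screw home once the head is let spring up.
- hatch_screw (a joint): Turn of the screw in rad, growing clockwise from above: 0 loosest, 1.5 end stop (home), starts at 0.12 to 0.35. It turns only while pushed in by 1.6 to 2.5 mm, that is with 16 to 23 N (sprung head: 3 N to start, then 8 N per mm): with less, hidden teeth catch it, with more it jams on the plate below. Under the right push it resists with 0.08 N m and stays where left.
- driver: Stubby flat-blade screwdriver, 118 mm, 90 g, standing blade down in its stand. Origin at the centre of the tip, z up to the handle, x along the blade's width. Blade 15 mm wide (x), 3 mm thick (y; 2.4 at the tip) up to 11 mm; shaft 8 mm; round shoulder 27 mm across from 47 to 53 mm above the tip; square black handle 26 x 26 mm (faces square to x and y) from 53 to 112 mm; round cap.
- driver_stand: Wooden block 62 x 62 mm on a 96 x 96 x 8 mm foot, top at 58 mm, does not move. Origin on the table under its centre. In the top is one upright square hole 19 x 19 mm with a 4 mm chamfer, 50 mm deep. With the driver fully in, its shoulder rests on the top and its tip is 11 mm above the table.
- stand_hole (a point): Centre of the hole's mouth, at the top of the stand, 58 mm above the table.
- canister: Small round green canister with a wooden lid, 64 mm across, 75 mm high; bystander. Origin at the centre of its underside.
- price_holder: Wooden block with an upright price card, 22 x 66 x 62 mm; bystander. Origin at the centre of its underside.
- white_canister: Small round white canister with a wooden lid, 68 mm across, 85 mm high, to the right of the work; bystander. Origin at the centre of its underside.
- pack_left: Wrapped gift pack 70 x 187 x 49 mm to the left of the work; bystander. Origin at the centre of its underside.
There are look-alikes about, which are no part of the job. Of the things shaped like the driver, the black one is meant. What is shaped like the plinth but turquoise is not meant.

How it is judged:
On the way, in this order (a step that is already met when the one before it is completed fails the run):
1. the screwdriver's blade stands on the loose screw and pushes on it with more than 5 N (horizontal distance between driver and hatch_collar below 0.005 m and contact force between driver and plinth above 5 N and value of joint hatch_screw below 0.6 rad), for 0.1 s.
2. the screw is turned home (above 1.36 rad) with the screwdriver still pushing on it (horizontal distance between driver and hatch_collar below 0.005 m and contact force between driver and plinth above 5 N and value of joint hatch_screw above 1.36 rad), for 0.1 s.
At the end, for the whole second after the job is handed in: The screw is home (joint above 1.36 of 1.5 rad, slot in line with the ridges within 8 degrees); the screwdriver stands at rest fully down in its stand (tip within 8 mm of the stand's axis and less than 15 mm above the table, tilted less than 0.12 rad), released (value of joint hatch_screw above 1.36 rad and angle between driver's own z axis and vertical below 0.12 rad and linear speed of driver below 0.02 m/s); the robot touches nothing.
It fails at once if the screwdriver forces the screw or plinth: push and twist together (sum of the contact forces) over 55 N (contact force between driver and plinth above 55 N).
It fails at once if fingers or arm touch the plinth or screw with more than 2 N (contact force between any of the fingers, the arm and plinth above 2 N).
It fails at once if a bystander (a canister, the price holder, the gift pack) is moved by more than 20 mm (distance of any of canister, price_holder, white_canister, pack_left from where it was at the start of the episode above 0.02 m).
It also fails if it takes over 64 s, if anything falls off the work surface, if the arm or the gripper's body presses on something with over 40 N, if the wrist force passes 120 N, or if a joint passes its speed limit or range.

## Working session

There is one attempt and no reset: what is moved stays moved. The work goes in short steps, Python scripts to look and compute and a tool call to move; the robot and the scene stay as the last step left them, time stands still between calls to the robot, and variables do not carry over. Pictures are saved under pics/ and viewed, about 8 in all and at most 12, crops included, and the job is handed in when it is done.

Besides the shell and the picture viewer there is one more tool, called after "Emit:" in YAML: its name, and indented under it one key for each argument. jog_arm: Moves the arm, as the interface text tells. Its arguments: {"type":"object","properties":{"rows":{"type":"array","items":{"type":"number"}},"grip_force":{"type":"number"}},"required":["rows"]}

```bash
mkdir -p pics; cat > h.py <<'E'
import numpy as np, cv2
from cell import observe, read_camera, camera_info, hand_in
from scipy.spatial.transform import Rotation as R
def ext(n,info,st=None):
    if 'extrinsics' in info: return np.array(info['extrinsics'])
    T=np.eye(4); T[:3,:3]=R.from_euler('xyz',st['tool_rot']).as_matrix(); T[:3,3]=st['tool_pos']
    return T@np.array(info['tool_from_camera'])
def shot(n):
    st=observe(); im,d=read_camera(n); i=camera_info(n); return im,d,i,ext(n,i,st)
def cloud(d,i):
    v,u=np.mgrid[:d.shape[0],:d.shape[1]]
    return np.dstack([(u-i['cx'])/i['fx']*d,-(v-i['cy'])/i['fy']*d,-d])
def world(d,i,T): return cloud(d,i)@T[:3,:3].T+T[:3,3]
def ray(u,v,z,i,T):
    r=T[:3,:3]@np.array([(u-i['cx'])/i['fx'],-(v-i['cy'])/i['fy'],-1]); o=T[:3,3]
    return o+r*(z-o[2])/r[2]
def save(n,im): cv2.imwrite('pics/'+n,cv2.cvtColor(im,cv2.COLOR_RGB2BGR))
E
python3 - <<'E'
from h import *
print(observe())
for n in ['scene','top']:
    im,d,i,T=shot(n); save(n+'0.png',im); np.savez(n+'0.npz',im=im,d=d,T=T); print(n,i,(d>0).mean())
print(camera_info('wrist'))
E
```

```text
{'time': 0.0, 'qpos': array([ 1.13399072e+00,  3.42722657e-01,  1.52501685e+00, -2.95613316e-05,
        1.27536398e+00, -1.46002590e-01]), 'qvel': array([ 0.00050808,  0.00085923,  0.00036707, -0.00074971, -0.00060538,
        0.0010481 ]), 'joint_efforts': array([-2.35268431e-03, -4.31223428e+01, -2.44216847e+01,  7.15437136e-02,
        5.58045530e-02, -1.49322241e-04]), 'tool_pos': array([0.15034741, 0.5025963 , 0.22604504]), 'tool_rot': array([-3.14009378e+00, -1.91835897e-04,  2.85079812e+00]), 'contact_force': array([ 0.35745273, -0.39949692, -0.62111476]), 'torque': array([ 0.03076026,  0.0084614 , -0.00709352]), 'opening': 0.0918238140579247}
scene {'fx': 382.2453170722615, 'fy': 382.2453170722615, 'cx': 253.5692114399971, 'cy': 193.2106135582027, 'extrinsics': array([[ 0.8846521 ,  0.37072841, -0.28275627,  0.08476517],
       [-0.46610356,  0.68789872, -0.55636573, -0.62548517],
       [-0.01175291,  0.62398381,  0.78134888,  1.13958613],
       [ 0.        ,  0.        ,  0.        ,  1.        ]])} 0.9958292643229166
top {'fx': 379.80843092226297, 'fy': 379.80843092226297, 'cx': 253.8275106090308, 'cy': 194.67404824521725, 'extrinsics': array([[ 0.42148425,  0.84604404, -0.32643608, -0.06324188],
       [-0.90681629,  0.39086382, -0.15782807, -0.1299497 ],
       [-0.00593744,  0.3625396 ,  0.93194946,  1.65209639],
       [ 0.        ,  0.        ,  0.        ,  1.        ]])} 0.9048004150390625
{'fx': 311.1245203407794, 'fy': 311.1245203407794, 'cx': 256.1608692966141, 'cy': 190.66981265816335, 'tool_from_camera': array([[-2.43049345e-04,  9.51259668e-01,  3.08390963e-01,
         8.33379954e-02],
       [ 9.99999066e-01,  6.45946743e-04, -1.20436073e-03,
         8.26032593e-04],
       [-1.34486393e-03,  3.08390382e-01, -9.51258936e-01,
        -1.57400133e-01],
       [ 0.00000000e+00,  0.00000000e+00,  0.00000000e+00,
         1.00000000e+00]])}
```

```bash
python3 - <<'E'
import cv2,numpy as np
a=cv2.imread('pics/scene0.png');b=cv2.imread('pics/top0.png')
cv2.imwrite('pics/s0.png',cv2.resize(a,(800,600),interpolation=cv2.INTER_CUBIC))
cv2.imwrite('pics/t0.png',cv2.resize(b,(800,600),interpolation=cv2.INTER_CUBIC))
E
```

```text
(no output)
```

View pics/s0.png

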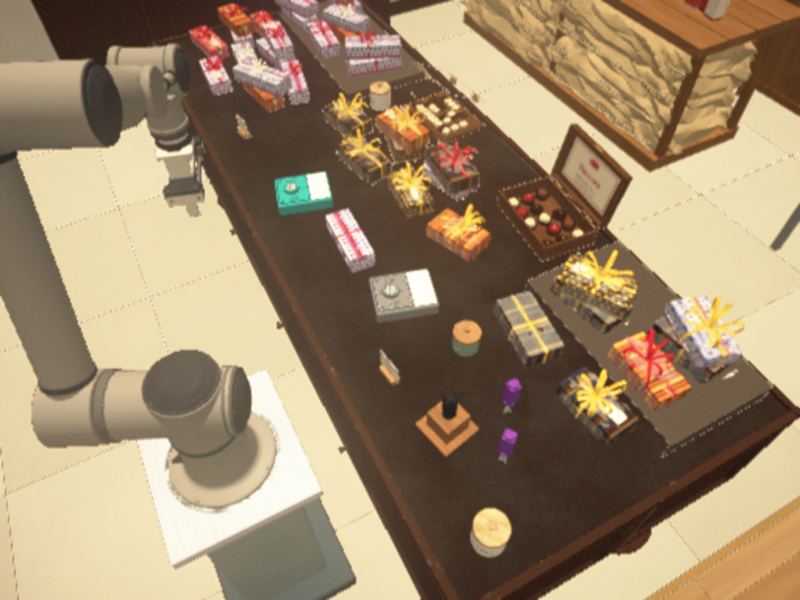

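View pics/t0.png

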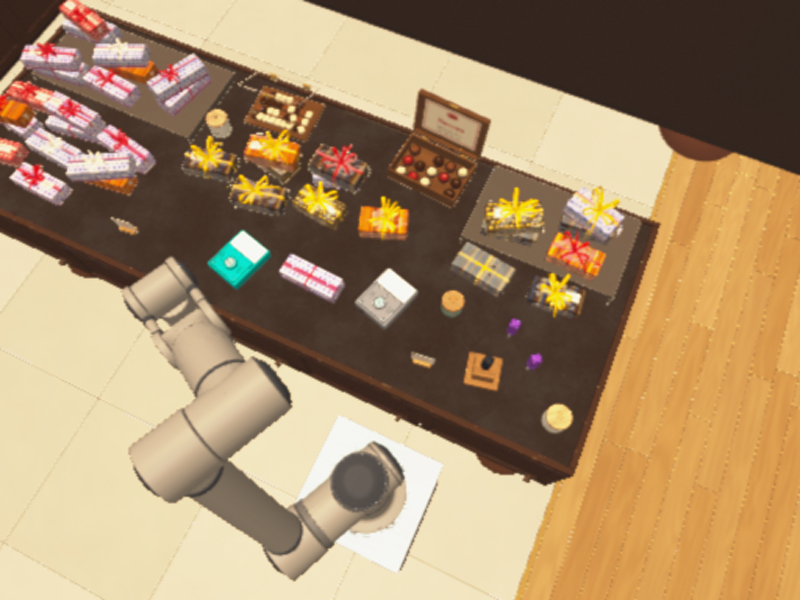

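The scene picture shows the grey plinth at (405,293) and the stand with the black driver at (448,415). The turquoise and purple look-alikes are clear of both. In the top picture the plinth is at (387,298) and the stand at (484,370). Now rough positions from the depth.

```bash
python3 - <<'E'
from h import *
for n,pts in [('scene',dict(screw=(390,290),panel=(420,285),cap=(450,396),standtop=(435,418),canister=(466,330),price=(388,362),pack=(350,238),wcan=(490,525))),('top',dict(screw=(378,302),panel=(400,283),cap=(488,360),standtop=(478,373),canister=(453,300),price=(424,355),pack=(312,275),wcan=(558,415)))]:
    f=np.load(n+'0.npz'); i=camera_info(n); W=world(f['d'],i,f['T'])
    for k,(u,v) in pts.items(): print(n,k,W[round(v/1.5625),round(u/1.5625)].round(3))
    z=W[...,2]; im=f['im']
    if 1:
        # stand block top
        s=np.array([W[round(pts['standtop'][1]/1.5625),round(pts['standtop'][0]/1.5625)]])[0]
        near=np.hypot(W[...,0]-s[0],W[...,1]-s[1])<.09
        m=near&(abs(z-.058)<.006); q=W[m]; 
        if len(q)>4: print(' standtop',cv2.minAreaRect((q[:,:2]*1000).astype(np.float32)),len(q))
        m=near&(z>.1)&(z<.145); q=W[m]; print(' handle',q.mean(0).round(3),q[:,2].max(),len(q))
        p=W[round(pts['panel'][1]/1.5625),round(pts['panel'][0]/1.5625)]
        m=(np.hypot(W[...,0]-p[0],W[...,1]-p[1])<.16)&(z>.034)&(z<.05); q=W[m]
        c=cv2.minAreaRect((q[:,:2]*1000).astype(np.float32)); print(' plinth',c,len(q),np.median(q[:,2]))
        m=(np.hypot(W[...,0]-p[0],W[...,1]-p[1])<.16)&(z>.034); mm=m&(im.min(2)>215); print(' white',W[mm].mean(0).round(3),mm.sum())
E
```

```text
scene screw [0.484 0.187 0.049]
scene panel [0.557 0.175 0.044]
scene cap [ 0.434 -0.159  0.13 ]
scene standtop [ 0.405 -0.156  0.056]
scene canister [ 0.57  -0.006  0.071]
scene price [0.384 0.01  0.051]
scene pack [0.473 0.391 0.052]
scene wcan [ 0.381 -0.39   0.081]
 standtop ((431.3182067871094, -160.5186767578125), (64.75540924072266, 63.68511199951172), 13.485701560974121) 254
 handle [ 0.43  -0.165  0.12 ] 0.13113808113527714 94
 plinth ((546.9743041992188, 208.927734375), (198.15512084960938, 198.76007080078125), 72.36544036865234) 921 0.04116193330195861
 white [0.555 0.168 0.042] 290
top screw [0.481 0.192 0.057]
top panel [0.565 0.162 0.045]
top cap [ 0.43  -0.157  0.127]
top standtop [ 0.404 -0.15   0.056]
top canister [ 0.572 -0.003  0.066]
top price [ 0.408  0.014 -0.006]
top pack [0.478 0.406 0.049]
top wcan [ 0.378 -0.383  0.086]
 standtop ((432.18109130859375, -157.2430877685547), (62.785850524902344, 61.739681243896484), 11.608901977539062) 129
 handle [ 0.429 -0.157  0.122] 0.13329764782509557 45
 plinth ((513.67626953125, 132.14651489257812), (173.52259826660156, 260.3416748046875), 2.4803199768066406) 709 0.0418606409132789
 white [0.551 0.17  0.043] 237
```

Emit:
jog_arm:
  rows: [91,-34,-17,2,0,91,-34,-17,2,0,91,-34,-17,2,0,91,-34,-17,2,0,91,-34,-17,2,0,91,-34,-17,2,0,91,-34,-17,2,0,91,-34,-17,2,0,91,-34,-17,2,0,91,-34,-17,2,0,91,-34,-17,2,0,91,-34,-17,2,0,91,0,0,0,0,91,0,0,0,0]

```text
time: 1.5
tool_pos: [0.4827, 0.1901, 0.2021]
tool_rot: [-3.141, -0.002, 2.849]
contact_force: [-0.4, -0.5, 0.0]
opening: 0.0908
```

```bash
python3 - <<'E'
from h import *
im,d,i,T=shot('wrist'); np.savez('w1.npz',im=im,d=d,T=T); save('w1.png',cv2.resize(im,(800,600),interpolation=cv2.INTER_CUBIC))
W=world(d,i,T); z=W[...,2]
m=(abs(z-.042)<.004)&(np.hypot(W[...,0]-.52,W[...,1]-.18)<.16); q=W[m]
print(cv2.minAreaRect((q[:,:2]*1000).astype(np.float32)),np.median(q[:,2]))
m=(z>.05)&(z<.07)&(np.hypot(W[...,0]-.484,W[...,1]-.19)<.04);q=W[m]
print('collar+head',cv2.minEnclosingCircle((q[:,:2]*1000).astype(np.float32)),np.histogram(q[:,2],bins=np.arange(.049,.068,.001)))
E
```

```text
((519.47119140625, 226.2346954345703), (216.3663787841797, 157.63528442382812), 81.04558563232422) 0.04118967641739374
collar+head ((484.3288269042969, 192.8865509033203), 20.66355323791504) (array([  0,  32, 116, 386, 373, 114,   7,   0,   0,   0,   0,   0,   0,
         0,   0,   0,   0,   0,   0]), array([0.049, 0.05 , 0.051, 0.052, 0.053, 0.054, 0.055, 0.056, 0.057,
       0.058, 0.059, 0.06 , 0.061, 0.062, 0.063, 0.064, 0.065, 0.066,
       0.067, 0.068]))
```

View pics/w1.png

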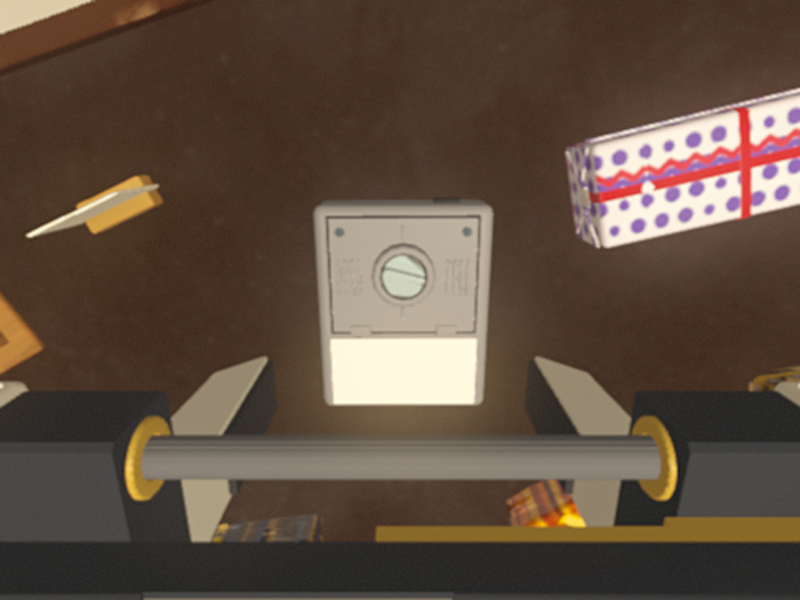

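The wrist picture shows the screw in its collar at (404,275). Its slot runs nearly sideways, lower on the right. The white panel is at (403,370), and the plinth's edges lie almost along the tool's axes. Next I measure the collar centre, plinth yaw and slot angle.

```bash
python3 - <<'E'
from h import *
f=np.load('w1.npz'); im,d,T=f['im'],f['d'],f['T']; i=camera_info('wrist')
hsv=cv2.cvtColor(im,cv2.COLOR_RGB2HSV); W=world(d,i,T); z=W[...,2]
# plinth outline: points above 20mm near
m=((z>.03)&(z<.06)&(np.hypot(W[...,0]-.51,W[...,1]-.18)<.13)).astype(np.uint8)
m[240:]=0
n,l,s,c=cv2.connectedComponentsWithStats(m); k=l[176,258]; q=W[(l==k)&(abs(z-.042)<.005)]
print('plinth comp',cv2.minAreaRect((q[:,:2]*1000).astype(np.float32)))
# white panel
g=cv2.cvtColor(im,cv2.COLOR_RGB2GRAY)
wm=(im.min(2)>200).astype(np.uint8); n,l,s,c=cv2.connectedComponentsWithStats(wm); k=l[237,258]; print('panel px',s[k],c[k])
cs,_=cv2.findContours((l==k).astype(np.uint8),0,2); P=np.array([ray(u,v,.042,i,T)[:2]*1000 for u,v in cs[0][:,0]],np.float32)
print('panel',cv2.minAreaRect(P))
# slot crop
cr=im[150:205,228:290]; save('crop.png',cv2.resize(cr,None,fx=10,fy=10,interpolation=cv2.INTER_CUBIC))
E
```

```text
plinth comp ((500.7596435546875, 188.05816650390625), (117.1676025390625, 121.93631744384766), 73.54236602783203)
panel px [ 212  217   93   41 3742] [258.10929984 236.83832175]
panel ((555.2422485351562, 171.756103515625), (102.88259887695312, 49.77149200439453), 73.19363403320312)
```

View pics/crop.png

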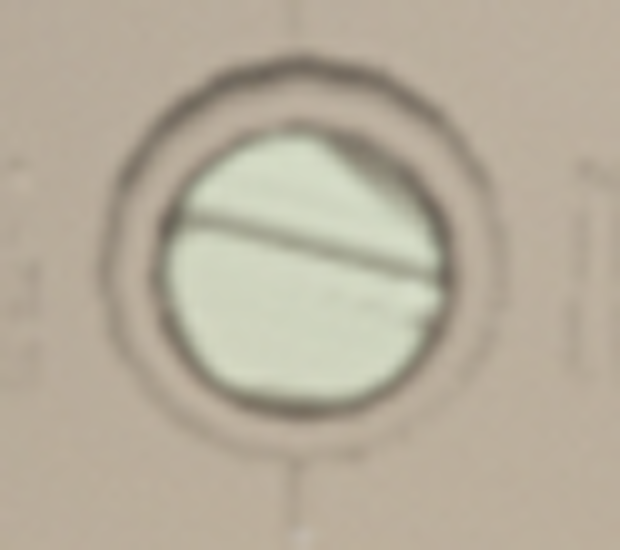

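The slot's dark edge runs from (180,213) to (440,275) in the crop. That puts the slot at about 75° in the plinth's frame, so the joint stands near 0.18. The plinth's yaw is about -16.8°. Next I go over the stand.

Emit:
jog_arm:
  rows: [91,-5,-35,-3,0,91,-5,-35,-3,0,91,-5,-35,-3,0,91,-5,-35,-3,0,91,-5,-35,-3,0,91,-5,-35,-3,0,91,-5,-35,-3,0,91,-5,-35,-3,0,91,-5,-35,-3,0,91,-5,-35,-3,0,91,0,0,0,0,91,0,0,0,0,91,0,0,0,0]

```text
time: 2.85
tool_pos: [0.4304, -0.1575, 0.2326]
tool_rot: [3.141, -0.0, 2.852]
contact_force: [-0.0, 0.4, 0.4]
opening: 0.0911
```

```bash
python3 - <<'E'
from h import *
im,d,i,T=shot('wrist'); np.savez('w2.npz',im=im,d=d,T=T); save('w2.png',cv2.resize(im,(800,600),interpolation=cv2.INTER_CUBIC))
st=observe(); print(st['time'],st['tool_pos'],st['tool_rot'],st['qpos'])
W=world(d,i,T); z=W[...,2]; near=np.hypot(W[...,0]-.431,W[...,1]+.159)<.08
for lo,hi in [(.052,.063),(.11,.126),(.126,.135)]:
    q=W[near&(z>lo)&(z<hi)]; print(lo,len(q),cv2.minAreaRect((q[:,:2]*1000).astype(np.float32)), np.median(q[:,2]))
u,v=257.8,175.7; f=np.load('w1.npz'); print('collar ray',ray(u,v,.054,i,f['T']))
E
```

```text
2.9 [ 0.43049108 -0.15745498  0.23265512] [ 3.14103724e+00 -2.98724903e-04  2.85283147e+00] [-5.18429640e-01  2.14802939e-01  1.68521737e+00  4.99584220e-04
  1.24198971e+00 -1.80062612e+00]
0.052 2085 ((434.05523681640625, -157.75685119628906), (62.46932601928711, 62.19282913208008), 11.973939895629883) 0.05733064174930913
0.11 436 ((433.83282470703125, -157.5952606201172), (25.68564224243164, 25.884275436401367), 71.99578094482422) 0.12119462963195843
0.126 367 ((434.0733337402344, -157.91172790527344), (18.769245147705078, 19.404294967651367), 74.15328979492188) 0.1276274941097817
collar ray [0.48303751 0.1929396  0.054     ]
```

View pics/w2.png

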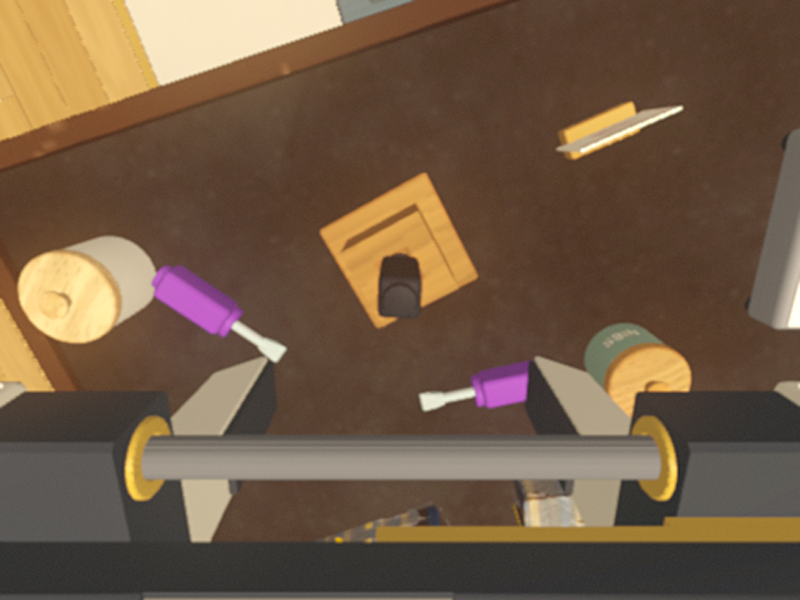

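The picture shows the black driver at (400,285), its handle square to the tool within about 1°. The stand block is turned 12°. The handle centre is at about (0.434, -0.158), so I go down and grip it.

Emit:
jog_arm:
  rows: [91,-3,0,16,0,91,0,0,16,0,91,0,0,16,0,91,0,0,16,0,91,0,0,16,0,91,0,0,16,0,91,0,0,16,0,91,0,0,16,0,91,0,0,16,0,91,0,0,16,0,91,0,0,0,0,91,0,0,0,0,20,0,0,0,0,20,0,0,0,0,20,0,0,0,0,20,0,0,0,0,20,0,0,0,0,20,0,0,0,0,20,0,0,0,0,20,0,0,0,0]
  grip_force: 60

```text
time: 4.9
tool_pos: [0.4333, -0.1599, 0.0727]
tool_rot: [3.141, -0.0, 2.851]
contact_force: [-0.4, -0.6, 0.6]
opening: 0.0315
```

Emit:
jog_arm:
  rows: [20,0,0,0,0,20,0,0,0,0,20,0,0,0,0,20,0,0,0,0]

```text
time: 5.3
tool_pos: [0.4333, -0.1599, 0.0727]
tool_rot: [3.141, -0.0, 2.851]
contact_force: [0.5, 0.1, 1.0]
opening: 0.0256
```

Emit:
jog_arm:
  rows: [20,0,0,-8,0,20,0,0,-14,0,20,0,0,-14,0,20,0,0,-14,0,20,0,0,-14,0,20,0,0,-14,0,20,0,0,-14,0,20,0,0,-14,0,20,0,0,-14,0,20,5,30,0,0,20,6,36,0,0,20,6,36,0,0,20,6,36,0,0,20,5,36,0,0,20,5,36,0,0,20,5,36,0,0,20,5,36,0,0,20,5,35,0,0,20,5,35,0,0]

```text
time: 7.2
tool_pos: [0.4834, 0.194, 0.1933]
tool_rot: [3.141, 0.0, 2.851]
contact_force: [1.0, 0.1, -1.6]
opening: 0.0261
```

Emit:
jog_arm:
  rows: [20,0,0,14,0,20,0,0,14,0,20,0,0,14,0,20,0,0,0,0,20,0,0,0,0]

```text
time: 7.7
tool_pos: [0.4835, 0.1925, 0.1512]
tool_rot: [3.142, 0.0, 2.851]
contact_force: [0.2, -0.7, -1.9]
opening: 0.0257
```

```bash
python3 - <<'E'
from h import *
im,d,i,T=shot('wrist'); np.savez('w3.npz',im=im,d=d,T=T); save('w3.png',cv2.resize(im[120:300,140:380],None,fx=3.3,fy=3.3,interpolation=cv2.INTER_CUBIC))
st=observe(); print(st['time'],st['tool_pos'],st['tool_rot'],st['qpos'],st['opening'])
E
```

```text
7.75 [0.48387586 0.19251327 0.15161763] [3.14095611e+00 9.75745485e-04 2.85065208e+00] [ 2.31378907e-01  4.07316569e-01  1.64809097e+00  7.33634369e-05
  1.08502190e+00 -1.04851138e+00] 0.02578996093711992
```

View pics/w3.png

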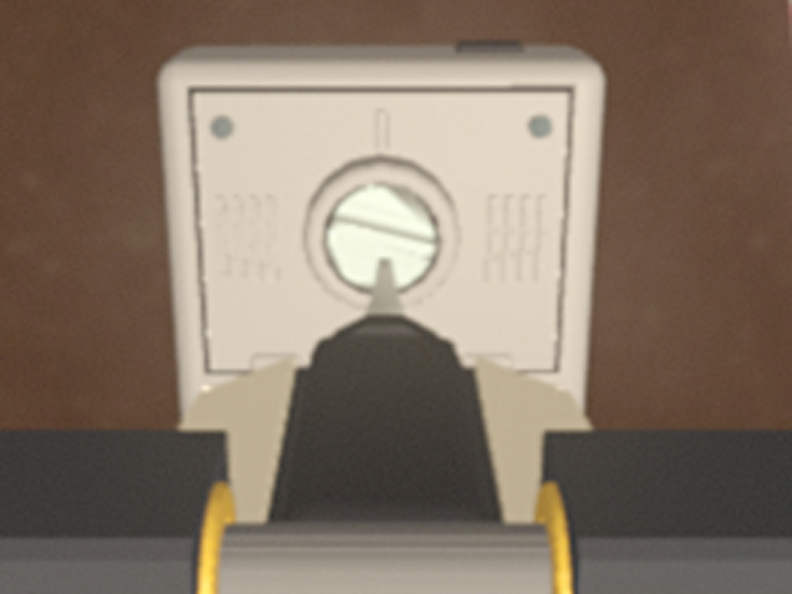

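The picture shows the slot's dark edge from (330,217) to (437,241), with the head centre at about (383,237). The blade hangs edge-on with its near corner at (384,260), so its width lies along tool x. Next I compute the offset and slot angle in this same view.

```bash
python3 - <<'E'
from h import *
f=np.load('w3.npz'); T=f['T']; im=f['im']; i=camera_info('wrist')
tcp=np.array([.48388,.19251,.15162]); psi=2.8507
tx=np.array([np.cos(psi),np.sin(psi)]); ty=np.array([np.sin(psi),-np.cos(psi)])
def n(u,v): return 140+(u+.5)/3.3-.5,120+(v+.5)/3.3-.5
def tool(p): return np.array([(p[:2]-tcp[:2])@tx,(p[:2]-tcp[:2])@ty])*1000
c=tool(ray(*n(384,260),tcp[2]-.0617,i,T)); print('tip +x corner (tool mm), expect 7.5,0:',c)
g=cv2.cvtColor(im,cv2.COLOR_RGB2GRAY)
# ridges/collar/head circles by dark-edge Hough in upsampled crop
cr=cv2.resize(g[120:300,140:380],None,fx=3.3,fy=3.3,interpolation=cv2.INTER_CUBIC)
for nm,r0,r1,z in [('head',48,62,.054),('collar',68,84,.054)]:
    h=cv2.HoughCircles(cr,cv2.HOUGH_GRADIENT,1,200,param1=60,param2=10,minRadius=r0,maxRadius=r1)
    if h is not None: print(nm,h[0][0],tool(ray(*n(*h[0][0][:2]),z,i,T)))
# slot edge: darkest row per column
xs=np.arange(345,425); ys=[]
for x in xs:
    y0=int(217+(x-330)*24/107); ys.append(y0-6+np.argmin(cr[y0-6:y0+7,x]))
p=np.polyfit(xs,ys,1); r=np.array(ys)-np.polyval(p,xs); p=np.polyfit(xs[abs(r)<2],np.array(ys)[abs(r)<2],1)
a,b=[ray(*n(x,np.polyval(p,x)),.054,i,T) for x in (345,425)]
dd=b-a; ang=np.degrees(np.arctan2(dd[1],dd[0])); print('slot world deg',ang, 'rel yaw',ang-np.degrees(psi), p, tool(a),tool(b))
E
```

```text
tip +x corner (tool mm), expect 7.5,0: [6.67602722 0.85569109]
head [380.5 239.5  59.2] [-0.29450884 -0.02537348]
collar [381.5 235.5  79.8] [0.80379434 0.23699946]
slot world deg 58.60731765142385 rel yaw -104.72576100651992 [  0.24975387 133.15713783] [ 5.22478189 -9.22879114] [-0.24838793 11.5955412 ]
```

Emit:
jog_arm:
  rows: [20,0,0,0,-8.3,20,0,0,0,-8.4,20,0,0,0,-8.4,20,0,0,0,-8.4,20,0,0,0,-8.4,20,0,0,0,-8.4,20,0,0,0,-8.3,20,0,0,0,-8.3,20,0,0,0,-8.3,20,0,0,0,0,20,0,0,0,0]

```text
time: 8.85
tool_pos: [0.4838, 0.1925, 0.1514]
tool_rot: [-3.141, 0.001, -2.124]
contact_force: [0.2, 0.1, -1.5]
opening: 0.0257
```

```bash
python3 - <<'E'
from h import *
im,d,i,T=shot('wrist'); np.savez('w4.npz',im=im,d=d,T=T); save('w4.png',cv2.resize(im[140:240,190:320],None,fx=6,fy=6,interpolation=cv2.INTER_CUBIC))
st=observe(); print(st['time'],st['tool_pos'],st['tool_rot'],st['qpos'],st['opening'])
E
```

```text
8.9 [0.48371896 0.19246936 0.15128816] [-3.14095741e+00  7.45239837e-04 -2.12357928e+00] [ 2.31357060e-01  4.07521546e-01  1.64880375e+00  8.93760739e-05
  1.08429130e+00 -2.35749415e+00] 0.0258969956149021
```

View pics/w4.png

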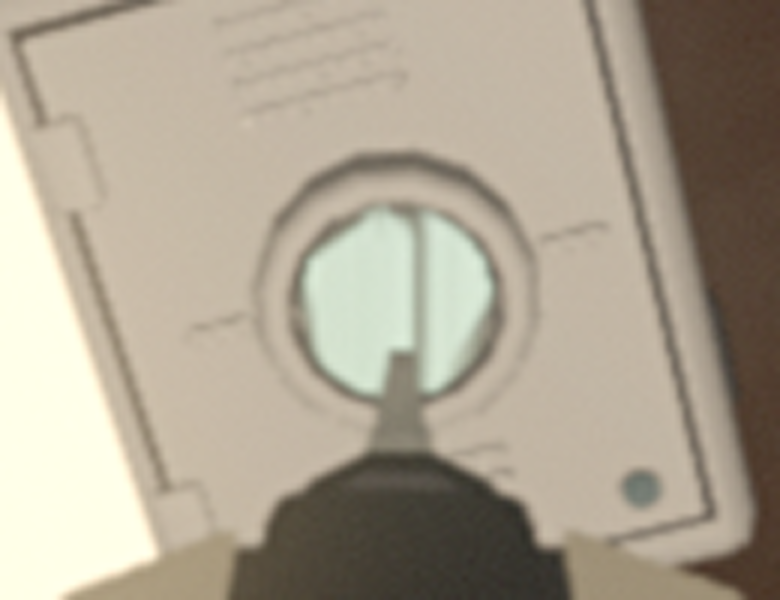

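The picture shows the slot's dark edge now vertical at x≈419, the head centre near (398,301), and the blade tip centred at (401,352). The blade is aligned across the slot, so I check the lengthwise offset.

```bash
python3 - <<'E'
from h import *
f=np.load('w4.npz'); T=f['T']; i=camera_info('wrist'); tcp=np.array([.48375,.19248,.1514]); psi=-2.1237
tx=np.array([np.cos(psi),np.sin(psi)]); ty=np.array([np.sin(psi),-np.cos(psi)])
n=lambda u,v:(190+(u+.5)/6-.5,140+(v+.5)/6-.5)
tool=lambda p:(np.array([(p[:2]-tcp[:2])@tx,(p[:2]-tcp[:2])@ty])*1000).round(2)
for nm,u,v,z in [('tip+x corner',401,352,tcp[2]-.0617),('head l',298,301,.0535),('head r',497,301,.0535),('head t',398,205,.0535),('collar top',397,168,.054),('collar l',258,290,.054),('collar r',536,290,.054),('ridgeL',188,330,.043),('ridgeL2',245,317,.043),('ridgeR',542,241,.043),('ridgeR2',607,225,.043),('slot1',417,210,.0535),('slot2',421,388,.0535)]:
    p=ray(*n(u,v),z,i,T); print(nm,tool(p),(p[:2]*1000).round(1))
E
```

```text
tip+x corner [ 5.65 -0.28] [481.  187.5]
head l [  0.62 -15.07] [496.3 184. ]
head r [ 0.61 13.53] [471.9 199.1]
head t [14.87 -0.69] [476.5 179.5]
collar top [20.37 -0.82] [473.8 174.7]
collar l [  2.44 -20.74] [500.1 179.5]
collar r [ 2.42 19.06] [466.3 200.4]
ridgeL [ -7.35 -32.3 ] [515.1 181.8]
ridgeL2 [ -5.3  -23.67] [506.7 184.6]
ridgeR [ 6.54 20.61] [462.8 197.7]
ridgeR2 [ 9.   30.15] [453.4 200.7]
slot1 [14.14  2.  ] [474.6 181.5]
slot2 [-12.73   2.65] [488.2 204.7]
```

Emit:
jog_arm:
  rows: [20,1.5,0,6,-0.5,20,0,0,6,0,20,0,0,6,0,20,0,0,6,0,20,0,0,4,0,20,0,0,0,0,20,0,0,0,0]

```text
time: 9.6
tool_pos: [0.4827, 0.1912, 0.1227]
tool_rot: [3.142, 0.0, -2.111]
contact_force: [-0.8, -0.2, -0.5]
opening: 0.0258
```

Emit:
jog_arm:
  rows: [20,0,0,0.5,0,20,0,0,0.5,0,20,0,0,0.5,0,20,0,0,0.5,0,20,0,0,0.5,0,20,0,0,0.5,0,20,0,0,0,0]

```text
time: 10.3
tool_pos: [0.4826, 0.1912, 0.1196]
tool_rot: [3.141, -0.0, -2.111]
contact_force: [0.5, 0.4, -0.6]
opening: 0.0254
```

Emit:
jog_arm:
  rows: [20,0,0,0.7,0,20,0,0,0.7,0,20,0,0,0.7,0,20,0,0,0.7,0,20,0,0,0,0]

```text
time: 10.8
tool_pos: [0.4826, 0.1912, 0.1168]
tool_rot: [3.141, -0.0, -2.111]
contact_force: [0.2, -0.1, -1.6]
opening: 0.0257
```

Emit:
jog_arm:
  rows: [20,0,0,0.5,0,20,0,0,0.5,0,20,0,0,0.5,0,20,0,0,0,0]

```text
time: 11.2
tool_pos: [0.4827, 0.1912, 0.1153]
tool_rot: [3.142, -0.0, -2.111]
contact_force: [-0.5, 0.3, -1.7]
opening: 0.0258
```

Emit:
jog_arm:
  rows: [20,0,0,0.5,0,20,0,0,0.5,0,20,0,0,0,0]

```text
time: 11.5
tool_pos: [0.4826, 0.1912, 0.1143]
tool_rot: [3.141, -0.0, -2.111]
contact_force: [-0.1, 0.7, -0.8]
opening: 0.0259
```

Emit:
jog_arm:
  rows: [20,0,0,0.5,0,20,0,0,0.5,0,20,0,0,0,0]

```text
time: 11.8
tool_pos: [0.4827, 0.1912, 0.1134]
tool_rot: [3.142, 0.0, -2.111]
contact_force: [-0.4, 0.8, -0.4]
opening: 0.0256
```

Emit:
jog_arm:
  rows: [20,0,0,0.5,0,20,0,0,0.5,0,20,0,0,0,0]

```text
time: 12.1
tool_pos: [0.4827, 0.1912, 0.1124]
tool_rot: [-3.142, 0.0, -2.111]
contact_force: [-0.1, -0.1, -1.3]
opening: 0.0259
```

Emit:
jog_arm:
  rows: [20,0,0,0.5,0,20,0,0,0.5,0,20,0,0,0,0]

```text
time: 12.4
tool_pos: [0.4828, 0.1912, 0.1114]
tool_rot: [-3.141, 0.0, -2.111]
contact_force: [0.6, -0.7, -1.0]
opening: 0.0259
```

Emit:
jog_arm:
  rows: [20,0,0,0.5,0,20,0,0,0.5,0,20,0,0,0,0]

```text
time: 12.7
tool_pos: [0.4828, 0.1912, 0.1107]
tool_rot: [-3.141, 0.0, -2.111]
contact_force: [0.1, 0.1, 1.9]
opening: 0.0258
```

Emit:
jog_arm:
  rows: [20,0,0,0.5,0,20,0,0,0,0]

```text
time: 12.9
tool_pos: [0.4829, 0.1912, 0.1103]
tool_rot: [-3.141, 0.0, -2.111]
contact_force: [-0.6, -0.3, 4.9]
opening: 0.0258
```

Emit:
jog_arm:
  rows: [20,0,0,0.5,0,20,0,0,0.5,0,20,0,0,0,0,20,0,0,0,0]

```text
time: 13.3
tool_pos: [0.4829, 0.1913, 0.1097]
tool_rot: [-3.141, 0.001, -2.111]
contact_force: [-0.4, -0.9, 8.3]
opening: 0.026
```

Emit:
jog_arm:
  rows: [20,0,0,0.4,0,20,0,0,0,0,20,0,0,0,0]

```text
time: 13.6
tool_pos: [0.4829, 0.1913, 0.1094]
tool_rot: [-3.141, 0.001, -2.111]
contact_force: [-1.7, -0.6, 9.6]
opening: 0.026
```

Emit:
jog_arm:
  rows: [20,0,0,0.5,0,20,0,0,0.5,0,20,0,0,0.4,0,20,0,0,0,0,20,0,0,0,0]

```text
time: 14.1
tool_pos: [0.483, 0.1913, 0.1087]
tool_rot: [-3.141, 0.001, -2.111]
contact_force: [-3.3, -1.6, 15.0]
opening: 0.0256
```

```bash
python3 -c "
from h import *
s=observe();print(s['time'],s['contact_force'],s['torque'],s['tool_pos'],s['tool_rot'])"
```

```text
14.1 [-3.28914377 -1.63208423 14.95568772] [-0.24538101  0.87621219  0.0228925 ] [0.4829611  0.19129349 0.10866483] [-3.14051970e+00  1.05656224e-03 -2.11107662e+00]
```

Emit:
jog_arm:
  rows: [20,0.2,0.3,0.4,0,20,0,0,0.4,0,20,0,0,0,0,20,0,0,0,0]

```text
time: 14.5
tool_pos: [0.4829, 0.1913, 0.1083]
tool_rot: [-3.14, 0.002, -2.111]
contact_force: [-3.1, -0.3, 17.6]
opening: 0.0258
```

```bash
python3 -c "
from h import *
s=observe();print(s['time'],s['contact_force'],s['torque'],s['tool_pos'],s['tool_rot'])"
```

```text
14.5 [-3.10898841 -0.28840613 17.62666576] [-0.37948499  0.94398773 -0.00522838] [0.48292971 0.19130412 0.10827846] [-3.13974865e+00  1.64211842e-03 -2.11100315e+00]
```

Emit:
jog_arm:
  rows: [20,0,0,0.1,3,20,0,0,0.1,3,20,0,0,0,3,20,0,0,0,3,20,0,0,0,0]

```text
time: 15.0
tool_pos: [0.4838, 0.1915, 0.1084]
tool_rot: [-3.139, 0.004, -2.322]
contact_force: [-1.7, -0.8, 16.8]
opening: 0.0259
```

```bash
python3 -c "
from h import *
s=observe();print(s['time'],s['contact_force'],s['torque'],s['tool_pos'],s['tool_rot'])"
```

```text
15.0 [-1.68926312 -0.76461698 16.78043192] [-0.16697928  0.42682046  0.06963887] [0.48381166 0.19150613 0.10836636] [-3.13894057  0.00381347 -2.32184336]
```

Emit:
jog_arm:
  rows: [20,0,0,0.2,3,20,0,0,0.1,3,20,0,0,0,3,20,0,0,0,0]

```text
time: 15.4
tool_pos: [0.4838, 0.1915, 0.1082]
tool_rot: [-3.139, 0.004, -2.479]
contact_force: [-2.4, -1.2, 18.7]
opening: 0.026
```

```bash
cat > s.py <<'E'
from h import *
s=observe();print(s['time'],s['contact_force'].round(2),s['torque'].round(3),s['tool_pos'].round(4),s['tool_rot'].round(4),s['opening'])
E
python3 s.py
```

```text
15.4 [-2.39 -1.2  18.7 ] [-0.223  0.516  0.071] [0.4838 0.1915 0.1082] [-3.1395  0.0042 -2.4789] 0.025951130399985263
```

Emit:
jog_arm:
  rows: [20,0,0,0,3,20,0,0,0,3,20,0,0,0,3,20,0,0,0,3,20,0,0,0,3,20,0,0,0,0]

```text
time: 16.0
tool_pos: [0.4839, 0.1914, 0.1082]
tool_rot: [-3.141, 0.005, -2.741]
contact_force: [-2.8, -0.6, 17.5]
opening: 0.0254
```

```bash
python3 s.py
```

```text
16.0 [-2.82 -0.6  17.55] [-0.317  0.483  0.161] [0.4839 0.1914 0.1082] [-3.1406  0.0046 -2.7407] 0.025436158082321754
```

Emit:
jog_arm:
  rows: [20,0,0,0,0,20,0,0,0,0]

```text
time: 16.2
tool_pos: [0.4838, 0.1915, 0.1082]
tool_rot: [-3.141, 0.005, -2.739]
contact_force: [-1.1, -1.8, 18.0]
opening: 0.0255
```

```bash
python3 s.py; python3 - <<'E'
from h import *
im,d,i,T=shot('wrist'); np.savez('w5.npz',im=im,d=d,T=T); save('w5.png',cv2.resize(im[120:260,160:350],None,fx=4.2,fy=4.2,interpolation=cv2.INTER_CUBIC))
E
python3 s.py
```

```text
16.2 [-1.1  -1.79 17.98] [-0.266  0.451  0.05 ] [0.4838 0.1915 0.1082] [-3.1406  0.0047 -2.7392] 0.02551023025883098
16.25 [-2.23 -0.51 17.54] [-0.312  0.433  0.096] [0.4839 0.1915 0.1082] [-3.1405  0.0048 -2.7392] 0.026032577427746128
```

View pics/w5.png

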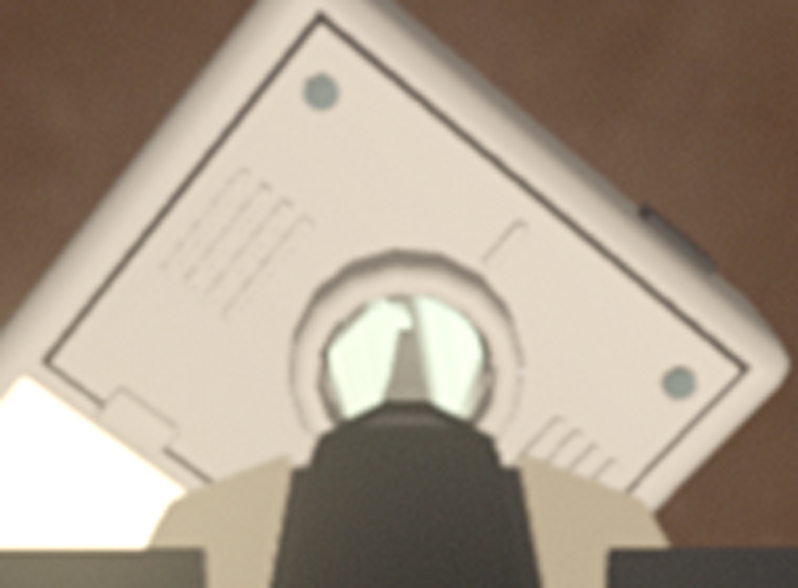

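The slot has turned along with the blade. Its right edge, from (412,295) to (430,400), lags the blade by a few degrees. I carry on turning.

Emit:
jog_arm:
  rows: [20,0,0,0.1,3,20,0,0,0.1,3,20,0,0,0,3,20,0,0,0,3,20,0,0,0,3,20,0,0,0,0]

```text
time: 16.85
tool_pos: [0.4839, 0.1914, 0.1081]
tool_rot: [3.141, 0.005, -3.002]
contact_force: [-1.9, -1.3, 18.9]
opening: 0.0257
```

```bash
python3 s.py
```

```text
16.85 [-1.94 -1.35 18.89] [-0.333  0.511  0.099] [0.4839 0.1914 0.1081] [ 3.1414  0.0048 -3.0025] 0.02566968531346926
```

Emit:
jog_arm:
  rows: [20,0,0,0,3,20,0,0,0,3,20,0,0,0,3,20,0,0,0,3,20,0,0,0,3,20,0,0,0,0]

```text
time: 17.45
tool_pos: [0.4838, 0.1914, 0.1081]
tool_rot: [3.14, 0.005, 3.019]
contact_force: [-2.5, -2.5, 18.9]
opening: 0.0262
```

```bash
python3 s.py
```

```text
17.45 [-2.47 -2.53 18.9 ] [-0.401  0.504  0.035] [0.4838 0.1914 0.1081] [3.1403 0.0046 3.0189] 0.026178148740847288
```

Emit:
jog_arm:
  rows: [20,0,0,0,3,20,0,0,0,3,20,0,0,0,3,20,0,0,0,0]

```text
time: 17.85
tool_pos: [0.4839, 0.1914, 0.1081]
tool_rot: [3.14, 0.004, 2.862]
contact_force: [-2.5, -2.2, 19.2]
opening: 0.0261
```

Emit:
jog_arm:
  rows: [20,0,0,0,1.5,20,0,0,0,1.5,20,0,0,0,0]

```text
time: 18.15
tool_pos: [0.4838, 0.1914, 0.1081]
tool_rot: [3.139, 0.004, 2.81]
contact_force: [-2.0, -2.0, 19.7]
opening: 0.026
```

```bash
python3 s.py; python3 - <<'E'
from h import *
im,d,i,T=shot('wrist'); np.savez('w6.npz',im=im,d=d,T=T); save('w6.png',cv2.resize(im[120:260,160:350],None,fx=4.2,fy=4.2,interpolation=cv2.INTER_CUBIC))
E
python3 s.py
```

```text
18.15 [-2.03 -2.04 19.66] [-0.461  0.524  0.029] [0.4838 0.1914 0.1081] [3.1394 0.0042 2.8102] 0.025956792143831172
18.2 [-2.16 -2.78 19.22] [-0.423  0.542  0.126] [0.4838 0.1914 0.1081] [3.1394 0.0042 2.8109] 0.025787928408449113
```

View pics/w6.png

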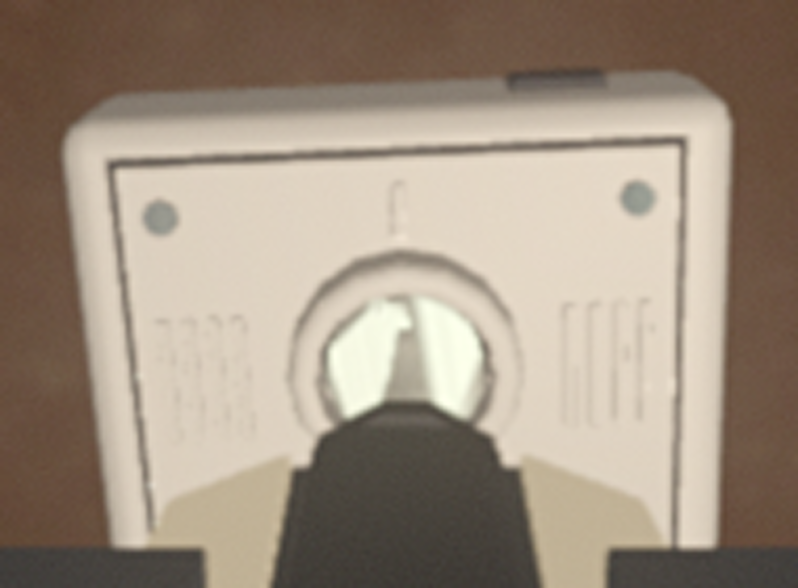

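The slot sits against the blade exactly as before, with a constant lag of about 9°. It is about 7° short of the ridges, so I turn the last bit in small steps.

Emit:
jog_arm:
  rows: [20,0,0,0,1.5,20,0,0,0,1.5,20,0,0,0,1,20,0,0,0,0]

```text
time: 18.6
tool_pos: [0.4838, 0.1913, 0.1081]
tool_rot: [3.139, 0.004, 2.741]
contact_force: [-1.5, -1.0, 19.9]
opening: 0.0259
```

```bash
cat > avg.py <<'E'
from h import *
F=[];Q=[]
for k in range(8):
    read_camera('wrist'); s=observe(); F.append(s['contact_force']);Q.append(s['torque'])
print(s['time'],np.mean(F,0).round(2),np.mean(Q,0).round(3),s['tool_rot'].round(4),s['tool_pos'].round(4),'+-',np.std(Q,0).round(3))
E
python3 avg.py
```

```text
19.0 [-1.98 -2.07 18.85] [-0.472  0.52   0.08 ] [3.1391 0.0041 2.7412] [0.4838 0.1913 0.1081] +- [0.027 0.026 0.025]
```

Emit:
jog_arm:
  rows: [20,0,0,0,1,20,0,0,0,1,20,0,0,0,0]

```text
time: 19.3
tool_pos: [0.4838, 0.1913, 0.1081]
tool_rot: [3.139, 0.004, 2.706]
contact_force: [-1.7, -1.7, 18.8]
opening: 0.0254
```

```bash
python3 avg.py
```

```text
19.7 [-2.23 -1.8  19.18] [-0.476  0.529  0.074] [3.139  0.0039 2.7062] [0.4838 0.1913 0.1081] +- [0.02  0.018 0.019]
```

Emit:
jog_arm:
  rows: [20,0,0,0,1,20,0,0,0,1,20,0,0,0,0]

```text
time: 20.0
tool_pos: [0.4838, 0.1914, 0.1081]
tool_rot: [3.139, 0.004, 2.671]
contact_force: [-3.0, -2.8, 18.5]
opening: 0.0256
```

```bash
python3 avg.py
```

```text
20.4 [-2.27 -1.87 19.21] [-0.449  0.525  0.094] [3.1389 0.0038 2.6714] [0.4838 0.1914 0.1081] +- [0.025 0.023 0.025]
```

Emit:
jog_arm:
  rows: [20,0,0,0,0.8,20,0,0,0,0.7,20,0,0,0,0]

```text
time: 20.7
tool_pos: [0.4838, 0.1914, 0.1081]
tool_rot: [3.139, 0.004, 2.645]
contact_force: [-2.0, -0.7, 18.9]
opening: 0.0256
```

```bash
python3 avg.py; python3 - <<'E'
from h import *
im,d,i,T=shot('wrist'); np.savez('w7.npz',im=im,d=d,T=T)
a=np.load('w6.npz')['im'];
for nm,x in(('6',a),('7',im)):
    g=cv2.cvtColor(x,cv2.COLOR_RGB2GRAY)[190:212,240:275]; print(nm)
    print(g[2:16:4])
E
```

```text
21.1 [-2.21 -1.9  19.24] [-0.447  0.523  0.154] [3.1388 0.0037 2.6453] [0.4838 0.1914 0.1081] +- [0.025 0.017 0.025]
6
[[210 212 214 212 210 200 189 195 214 221 223 231 224 217 212 204 191 181
  200 223 240 247 244 237 227 218 210 206 207 211 214 216 218 217 213]
 [186 169 160 166 192 223 240 247 247 248 248 248 247 248 250 252 248 228
  194 206 229 243 251 250 248 247 249 252 251 243 227 211 196 203 213]
 [192 223 241 247 247 248 247 245 246 246 248 249 249 237 206 172 167 170
  175 190 214 234 247 251 249 246 247 249 252 252 252 252 246 213 161]
 [250 246 245 245 245 246 247 246 245 245 246 247 242 220 187 176 178 180
  180 182 197 221 240 250 251 248 246 247 251 252 252 252 252 245 212]]
7
[[209 212 211 210 207 199 198 206 217 228 233 221 217 209 201 190 180 192
  218 235 245 245 240 232 224 216 207 203 204 208 212 214 215 215 210]
 [200 182 164 165 194 223 241 246 247 244 243 244 246 248 250 249 231 196
  196 219 238 248 249 247 246 246 249 251 250 243 229 207 188 201 212]
 [183 218 237 245 247 247 244 244 244 245 245 247 247 235 205 172 169 174
  180 197 222 239 249 249 247 245 247 249 251 251 251 251 241 203 152]
 [248 245 245 244 245 246 246 245 243 244 247 247 241 220 188 179 181 182
  182 187 200 224 241 250 250 246 245 247 250 251 251 250 248 233 191]]
```

The averaged torque rose from 0.08 to 0.15 N m, so the end stop is reached. I relax the twist a little, let the head spring up and then withdraw.

Emit:
jog_arm:
  rows: [20,0,0,0,-1.5,20,0,0,-1,0,20,0,0,-1.5,0,20,0,0,-1.5,0,20,0,0,-0.5,-4,20,0,0,-0.5,-5,20,0,0,-1.5,0,20,0,0,-1.5,0,20,0,0,-2,0,20,0,0,-4,0,20,0,0,-6,0,20,0,0,-8,0,20,0,0,-8,0,20,0,0,-8,0,20,0,0,0,0,20,0,0,0,0]

```text
time: 22.75
tool_pos: [0.4824, 0.1912, 0.1499]
tool_rot: [3.141, 0.0, 2.828]
contact_force: [-0.2, 0.9, -1.1]
opening: 0.0259
```

```bash
python3 s.py; python3 - <<'E'
from h import *
im,d,i,T=shot('wrist'); np.savez('w8.npz',im=im,d=d,T=T); save('w8.png',cv2.resize(im[120:260,160:350],None,fx=4.2,fy=4.2,interpolation=cv2.INTER_CUBIC))
E
```

```text
22.75 [-0.21  0.89 -1.1 ] [-0.04   0.017 -0.078] [0.4824 0.1912 0.1499] [3.1412e+00 5.0000e-04 2.8281e+00] 0.025918674299317445
```

View pics/w8.png

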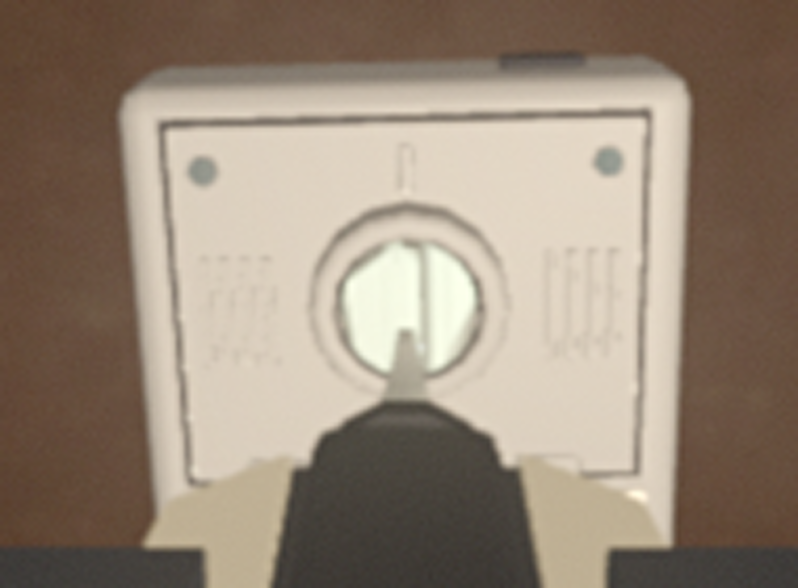

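The slot line, from (423,245) to (425,370), is now vertical and parallel to the ridge at (405,145–190), so the screw is home. Now back to the stand.

Emit:
jog_arm:
  rows: [20,0,0,-10,-1.3,20,0,0,-16,0,20,0,0,-16,0,20,-5.4,-30,0,0,20,-5.4,-35,0,0,20,-5.4,-35,0,0,20,-5.4,-36,0,0,20,-5.4,-36,0,0,20,-5.4,-36,0,0,20,-5.4,-36,0,0,20,-5.4,-36,0,0,20,-5.4,-36,0,0,20,-5,-34.4,0,0,20,0,0,0,0,20,0,0,0,0,20,0,0,0,0]

```text
time: 24.4
tool_pos: [0.4332, -0.1591, 0.1917]
tool_rot: [3.141, -0.0, 2.852]
contact_force: [0.2, 0.2, -0.3]
opening: 0.0258
```

Emit:
jog_arm:
  rows: [20,0,0,14,0,20,0,0,14,0,20,0,0,14,0,20,0,0,14,0,20,0,0,10,0,20,0,0,5,0,20,0,0,5,0,20,0,0,5,0,20,0,0,0,0]

```text
time: 25.3
tool_pos: [0.4331, -0.1597, 0.1103]
tool_rot: [3.141, -0.001, 2.851]
contact_force: [0.4, -0.1, -1.0]
opening: 0.0259
```

```bash
python3 s.py
```

```text
25.3 [ 0.4  -0.1  -0.99] [0.034 0.027 0.012] [ 0.4331 -0.1597  0.1103] [ 3.1414e+00 -5.0000e-04  2.8509e+00] 0.025926119881239676
```

The tip is 10 mm into the hole with no contact force. I go on down to about 0.074.

Emit:
jog_arm:
  rows: [20,0,0,5,0,20,0,0,5,0,20,0,0,5,0,20,0,0,5,0,20,0,0,5,0,20,0,0,4,0,20,0,0,3,0,20,0,0,2,0,20,0,0,1,0,20,0,0,0,0,20,0,0,0,0]

```text
time: 26.4
tool_pos: [0.4333, -0.1599, 0.0757]
tool_rot: [3.142, 0.0, 2.851]
contact_force: [0.2, 1.4, -1.4]
opening: 0.026
```

Emit:
jog_arm:
  rows: [20,0,0,0.5,0,20,0,0,0.5,0,20,0,0,0,0,20,0,0,0,0]

```text
time: 26.8
tool_pos: [0.4332, -0.1599, 0.0746]
tool_rot: [3.142, 0.0, 2.851]
contact_force: [0.9, 0.5, -1.7]
opening: 0.0255
```

Emit:
jog_arm:
  rows: [20,0,0,0.5,0,20,0,0,0.5,0,20,0,0,0.3,0,20,0,0,0,0,20,0,0,0,0]

```text
time: 27.3
tool_pos: [0.4332, -0.1598, 0.0733]
tool_rot: [3.141, -0.0, 2.851]
contact_force: [-0.0, 0.0, -1.8]
opening: 0.0257
```

Emit:
jog_arm:
  rows: [30,0,0,0,0,35,0,0,0,0,40,0,0,0,0,60,0,0,0,0,80,0,0,0,0,91,0,0,0,0,91,0,0,0,0,91,0,0,0,0,91,0,0,0,0,91,0,0,0,0]

```text
time: 28.3
tool_pos: [0.4332, -0.1599, 0.0733]
tool_rot: [3.142, -0.0, 2.851]
contact_force: [-0.5, -0.7, -0.7]
opening: 0.0898
```

Emit:
jog_arm:
  rows: [91,0,0,-10,0,91,0,0,-15,0,91,0,0,-20,0,91,0,0,-20,0,91,0,0,-20,0,91,0,0,-20,0,91,0,0,-20,0,91,0,0,-20,0,91,0,0,-15,0,91,0,0,0,0,91,0,0,0,0,91,0,0,0,0]

```text
time: 29.5
tool_pos: [0.4327, -0.1596, 0.2325]
tool_rot: [3.141, -0.002, 2.851]
contact_force: [-1.0, -0.7, -0.2]
opening: 0.0912
```

```bash
python3 s.py; python3 - <<'E'
from h import *
im,d,i,T=shot('wrist'); save('w9.png',im)
W=world(d,i,T); z=W[...,2]; near=np.hypot(W[...,0]-.431,W[...,1]+.159)<.08
for lo,hi in [(.052,.063),(.11,.126),(.126,.14)]:
    q=W[near&(z>lo)&(z<hi)]; print(lo,len(q),cv2.minAreaRect((q[:,:2]*1000).astype(np.float32)), np.median(q[:,2]))
s,_,_,_=shot('scene'); save('end.png',cv2.resize(s[120:360,180:400],None,fx=2.4,fy=2.4,interpolation=cv2.INTER_CUBIC))
E
```

```text
29.5 [-1.03 -0.68 -0.24] [ 0.03  -0.026  0.022] [ 0.4327 -0.1596  0.2325] [ 3.1411e+00 -1.5000e-03  2.8508e+00] 0.09115978550421334
0.052 2090 ((434.0159912109375, -157.82151794433594), (62.00720977783203, 62.20671081542969), 11.753886222839355) 0.05734084886710436
0.11 433 ((433.5791015625, -158.2756805419922), (24.9322566986084, 25.774423599243164), 73.39390563964844) 0.12128831701080794
0.126 377 ((433.494873046875, -158.32284545898438), (19.745105743408203, 19.454654693603516), 45.67045974731445) 0.1276139611724149
```

View pics/end.png

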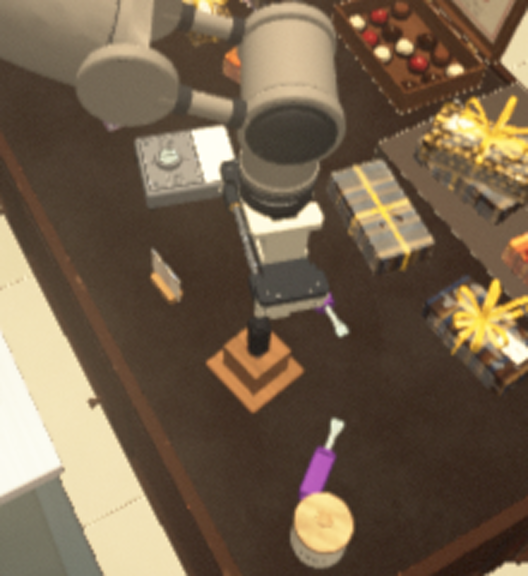

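The driver stands upright in its stand at (258,338), at the same height and centre as at the start. The gripper is clear above it, and the goods in view stand where they were.

```bash
python3 -c "
from h import *
print(hand_in())"
```

```text
the job is handed in; nothing more can be done
None
```

The screw is home, the screwdriver is back upright in its stand, and I handed the job in at about 29.6 s of the 64 s allowed. No verdict is reported.

- **Turning:** I seated the blade in the slot and pushed with about 19–20 N. I turned clockwise until the averaged torque rose from 0.08 to 0.15 N m, which I took as the end stop. I then eased the twist and let the head spring up before lifting out.
- **Screw check:** After I lifted out, the wrist picture showed the slot parallel to the ridge. I judged that by eye and did not measure the angle.
- **Force limits:** I estimate push and twist together peaked at about 42 N, against the 55 N limit. The sensor cannot read that sum directly.
- **Driver check:** By depth, its cap is at the starting height (127.6 mm both times). Its axis is within about 1 mm of the stand's, and the gripper is open and well clear.
- **Goods around:** None were touched on the way. In the last picture the price holder and white canister stand in place. The arm hid the green canister and the gift pack, so those two were not checked at the end.
- **Disagreements:** The blade-to-screw offset along the slot came out as 1.2 mm in one view and 2.3 mm in the other. I moved 1.5 mm and the blade seated without trouble. Single torque readings were noisy by about 0.05 N m, so I used averages near the stop.

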